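# Offer the cheese knife handle first

### The job

The guest stands across the bar, on the far side from you. Pick up the cheese knife with the narrow forked blade and lay it flat on the marble board, lengthwise along the middle and wholly on the board, turned round so that its handle points to the guest and its blade back to you. Set it down rather than dropping it, and leave the broad cheese spade where it lies.

Things in the scene. Friction and masses are not known exactly. Their poses are not given: they have to be found in the camera images.
- knife_grip (a point): Grasp point of the cheese knife, near its balance point, at mid-height of the dark wooden handle (straight bar 90 x 20 mm, 18 mm high, brass rivets): 9 mm above the underside, 35 mm behind the knife's middle. The knife is 191 mm long and lies on the flat of its handle, starting with the blade pointing obliquely away from the robot. x runs from handle to blade tip, z up. About 0.09 kg.
- knife_mid (a point): Middle of the knife's length, 9 mm above its underside; the handle runs 95 mm from here along -x, the blade 96 mm along +x (steel, 24 mm wide, 3 mm thick, ending in two short prongs, clear of the surface at the handle's mid-height). Same axes as the grasp point.
- spade_grip (a point): Bystander: a loose cheese spade with the same handle as the knife but a short, square-ended blade 56 mm wide. The point is 9 mm above its underside in the handle, axes as on the knife. It lies near the knife; the two may have swapped places.
- cheese_board: White marble cheese board, fixed, flat, 260 mm long (x), 120 mm wide (y), 14 mm thick, a fine dark line round its top (no raised edge). Origin at the centre of its underside; x runs lengthwise and points to the guest's side, away from the robot; y to the left, z up. It lies on the robot's left, turned by up to about 15 degrees.

How it is judged (in metres and radians):
At the end, for the whole second after the job is handed in: The knife lies flat on the board, released, its handle toward the guest (the board's +x): its middle within 30 mm lengthwise and 25 mm crosswise of the board's centre, its length within 15 degrees of the board's and its top face up; the spade within 20 mm of where it started (x of knife_mid in the frame of cheese_board between -0.03 and 0.03 m and y of knife_mid in the frame of cheese_board between -0.025 and 0.025 m and z of knife_mid in the frame of cheese_board between 0.018 and 0.029 m and x of knife_grip in the frame of cheese_board above 0 m and angle between the x axis of knife_mid and the x axis of cheese_board, either way round below 0.26 rad and angle between knife_mid's own z axis and vertical below 0.1 rad and distance of spade_grip from where it was at the start of the episode below 0.02 m); the robot touches nothing.
It fails at once if the knife is let go of in the air, its handle more than about 45 mm above the board (z of knife_grip in the frame of cheese_board above 0.07 m and contact force between the fingers and knife below 0.02 N).
It also fails if it takes over 32 s, if anything falls off the work surface, if the arm or the gripper's body presses on something with over 40 N, if the wrist force passes 120 N, or if a joint passes its speed limit or range.

### The arm

A 6-joint arm with a two-finger parallel gripper is mounted at the origin on a cart in front of the work surface, level with it; the furniture and walls round the work are solid. World frame = base frame: x ahead of the robot, y to its left, z up, the work surface at z = 0. Lengths are in m, angles in degrees, forces in N, time in s.
With the tool pointing down it reaches from about 0.375 to 0.9 m from the base axis. Payload 3.1 kg.
Tool frame: the origin (TCP) lies midway between the tips of the shut fingers; the grasp point (between the pads) lies bot.hold_point_z behind it (bot.hold_point_z is the distance from the TCP to the grasp point, in m); z points along the fingers, y is the direction in which the jaws open and shut (so a half turn about z gives the same grasp; the last joint's range is limited). The gripper opens to 87 mm and grips with 3 to 60 N. Pads are 19 mm wide; open, the fingers measure 117 mm over their backs; the gripper's body (75 mm by 190 mm) begins 51 mm behind the grasp point.
Start: joints at [64.716, 30.224, 82.088, -0, 67.689, -10.227], TCP at [0.162, 0.604, 0.223] pointing down, gripper open.
Joint ranges: [-176.69, 176.69], [-43.24, 126.21], [12.49, 139.97], [-82, 262], [0, 151.66], [-163.58, 163.58]. Speed limits (degrees/s): [159.86, 159.86, 180, 180, 180, 180].

### API

Orientations are given as a 3x3 rotation matrix whose columns are the frame's x, y, z axes.
In Python, from rig import bot, vision gives the robot as it stands.
- The arm moves only by the shell command python3 -m inch 'ROWS'. ROWS is JSON, a list of rows, each a list of 5 numbers: the finger opening in mm, from 0 to 87, then the shift along the tool's x, y, z in mm, then the turn about the tool's z in rad. In form: [[hand, dx, dy, dz, roll], ...]. A call has 1 to 8 rows; each row is the pose to reach, as a shift and turn from the pose measured when the call began, along the tool's axes at that moment; what a row does not reach only later rows make up. A row lasts 1/10 s, in which the tool goes at most 50 mm and 8.59 degrees, less where a joint would pass 70% of its speed; a pose out of reach is approached as far as the arm can. A call with a gripper value outside its range is refused whole. The fingers move at their own pace and stop on an object; the grip force is fixed at half the most. Time passes only in rows, so rows that repeat a pose let the fingers close. It gives the time, the measured TCP pose, the force and the opening at its end, in the units of the state.
- bot.read_state(): the state, without advancing time (a new reading comes with each control period).
- vision.capture(name): name is "scene" or "top" or "wrist"; returns (picture, depth): 480x640x3 uint8, red, green, blue; 480x640 float32, m along the optical axis (not along the pixel's ray), 0 where there is no reading.
- vision.camera_model(name): a dict with "intrinsics" (3x3 intrinsics, pixels), "camera_from_world" (4x4, takes a point from world to camera coordinates). Camera axes: x right, y down, z forward; pixel columns grow to the right and rows downward; lengths in m; the calibration is good to about 2 mm. A picture is of the moment at which its call begins: read the wrist's pose just before it. camera_model takes no time and is no camera call; for the wrist camera it gives the pose at the moment of the call.
- bot.hand_in(): hands the job in, once; it reports no verdict.
The state is a dict: "time_s": time; "joint_positions": joint angles; "qvel": joint speeds; "tau": joint torques, N m; "position": TCP position; "tcp_rot": TCP orientation; "force": force on the tool from outside, world axes, zero at the start; "moment": the same for the moment, N m; "opening": opening from 0.0 (shut) to 1.0 (fully open).
Only numpy, scipy, OpenCV 4.12 (cv2) and the standard library are available. Lean on these libraries where they do the work, as an engineer would, in place of code of your own. Each camera call takes 0.05 s, during which the arm holds its last target. There are 200 camera calls.

## Working session

There is one attempt and no reset: what is moved stays moved. The work goes in short steps, Python scripts to look and compute and a shell command to move; the robot and the scene stay as the last step left them, time stands still between calls to the robot, and variables do not carry over. Pictures are saved under pics/ and viewed, about 8 in all and at most 12, crops included, and the job is handed in when it is done.

```bash
mkdir -p pics; ls; python3 - <<'E'
from rig import bot, vision
import cv2,numpy as np
print(bot.hold_point_z); s=bot.read_state(); print(s['time_s'],s['position'],s['tcp_rot'],s['opening'])
for n in("top","scene"):
    p,d=vision.capture(n); cv2.imwrite(f"pics/{n}0.png",p[:,:,::-1]); np.savez(f"{n}0.npz",p=p,d=d)
    m=vision.camera_model(n); print(n,m["intrinsics"],m["camera_from_world"])
E
```

```text
pics
0.0187
0.0 [0.16199973 0.60288823 0.22157217] [[-9.65670850e-01  2.59767062e-01 -9.39656924e-04]
 [ 2.59768452e-01  9.65668961e-01 -1.95139034e-03]
 [ 4.00490592e-04 -2.12849399e-03 -9.99997655e-01]] 0.9976809244360024
top [[462.23861412   0.         313.41200595]
 [  0.         462.23861412 241.57810901]
 [  0.           0.           1.        ]] [[ 2.59307925e-02 -9.99663265e-01  9.75016543e-04 -8.87215384e-03]
 [-9.78132630e-01 -2.55736129e-02 -2.06403847e-01  5.38004568e-01]
 [ 2.06359278e-01  4.39851983e-03 -9.78466403e-01  9.44932817e-01]
 [ 0.00000000e+00  0.00000000e+00  0.00000000e+00  1.00000000e+00]]
scene [[513.03586291   0.         317.74486179]
 [  0.         513.03586291 238.8712182 ]
 [  0.           0.           1.        ]] [[ 0.88304357 -0.46906347  0.01461195 -0.49386161]
 [-0.28934525 -0.56869769 -0.76997549  0.17741137]
 [ 0.36947716  0.67569401 -0.63790613  0.86734236]
 [ 0.          0.          0.          1.        ]]
```

View pics/top0.png

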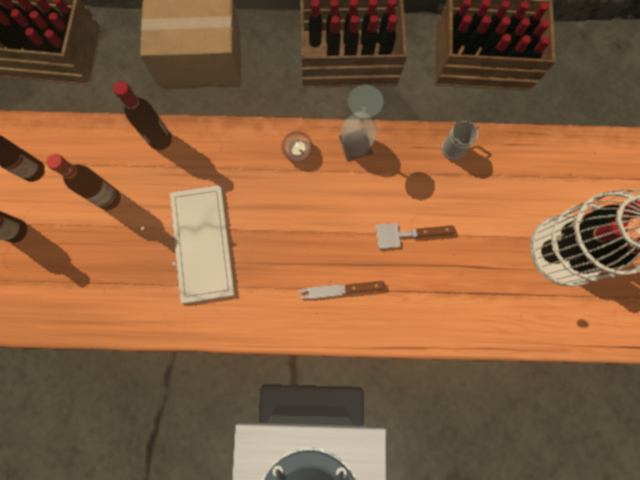

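The top view shows the fork-bladed knife at the lower centre: prongs near (302,293), handle end near (385,287). The spade is above it, blade at (388,236) and handle end at (455,232). The board is on the left, with corners near (171,192), (219,187), (233,296) and (183,303).

```bash
cat > h.py <<'E'
import numpy as np,cv2
from rig import bot,vision
def ray(m,uv,z):
    K=np.array(m["intrinsics"]);T=np.array(m["camera_from_world"]);R,t=T[:3,:3],T[:3,3]
    o=-R.T@t; uv=np.atleast_2d(uv).astype(float)
    d=np.c_[uv,np.ones(len(uv))]@np.linalg.inv(K).T@R
    return o+d*((z-o[2])/d[:,2])[:,None]
E
python3 - <<'E'
from h import *
p=np.load("top0.npz")['p']; m=vision.camera_model("top")
hsv=cv2.cvtColor(p,cv2.COLOR_RGB2HSV)
# steel/marble: low saturation; handle: dark
lo=((hsv[...,1]<110)&(hsv[...,2]>70)).astype(np.uint8)
dk=((hsv[...,2]<135)).astype(np.uint8)
def comps(mk,box):
    x0,y0,x1,y1=box; q=np.zeros_like(mk); q[y0:y1,x0:x1]=mk[y0:y1,x0:x1]
    c=max(cv2.findContours(q,0,2)[0],key=cv2.contourArea); return c
c=comps(lo,(150,170,250,320)); r=cv2.boxPoints(cv2.minAreaRect(c))
w=ray(m,r,.014); print("board",w,w.mean(0),[np.linalg.norm(w[i]-w[i-1]) for i in range(4)])
for n,mk,b,z in(("blade",lo,(290,275,400,308),.01),("handle",dk,(335,275,400,308),.018),("spadeh",dk,(405,220,470,248),.018)):
    c=comps(mk,b); rr=cv2.minAreaRect(c); w=ray(m,cv2.boxPoints(rr),z); print(n,rr,"\n",w[:,:2],w.mean(0))
cv2.imwrite("pics/crop.png",cv2.resize(p[180:310,160:470,::-1],None,fx=2.5,fy=2.5,interpolation=2))
E
```

```text
board [[0.65541149 0.35601234 0.014     ]
 [0.67699533 0.22243258 0.014     ]
 [0.41819242 0.17338834 0.014     ]
 [0.39857158 0.30047683 0.014     ]] [0.5372927  0.26307752 0.014     ] [np.float64(0.26277544350018067), np.float64(0.1353122879319857), np.float64(0.26340896880647946), np.float64(0.12859417517593114)]
blade ((322.3118896484375, 291.61883544921875), (11.442928314208984, 46.269229888916016), 84.2894058227539) 
 [[ 0.44110785  0.0352029 ]
 [ 0.45402142 -0.06687077]
 [ 0.42880928 -0.06969251]
 [ 0.41601509  0.03187076]] [ 0.43498841 -0.01737241  0.01      ]
handle ((364.65576171875, 288.2131652832031), (10.683218002319336, 44.362510681152344), 84.80557250976562) 
 [[ 0.45008387 -0.06046452]
 [ 0.46152609 -0.15798939]
 [ 0.4380673  -0.15996213]
 [ 0.42672342 -0.06289551]] [ 0.44410017 -0.11032789  0.018     ]
spadeh ((430.2664489746094, 233.43032836914062), (11.226430892944336, 51.1526985168457), 84.80557250976562) 
 [[ 0.57786821 -0.19951742]
 [ 0.59168586 -0.31516091]
 [ 0.56574678 -0.31648267]
 [ 0.55205732 -0.20142622]] [ 0.57183954 -0.2581468   0.018     ]
```

View pics/crop.png

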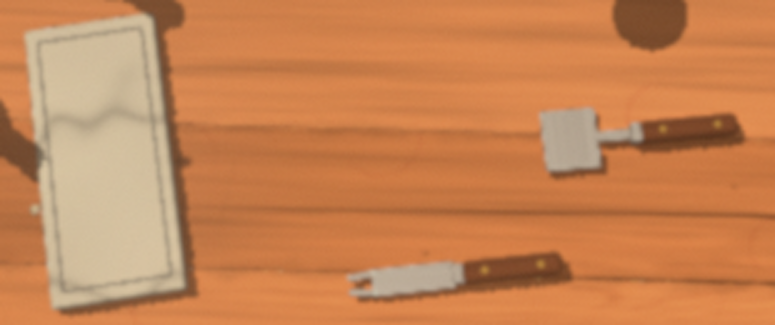

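View pics/scene0.png

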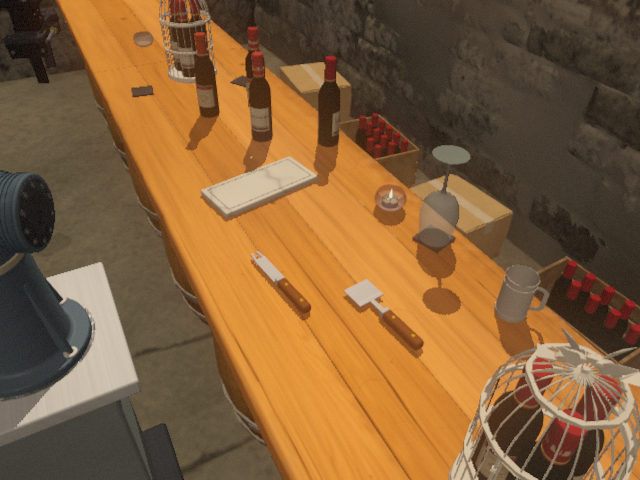

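The scene view agrees: the forked knife is nearer the robot and the spade is farther away. The board is clear of the bottles. Next I move over the knife by a detour outside the minimum radius.

```bash
python3 -m inch '[[87,-309,-231,20,1.19],[87,-309,-231,20,1.19],[87,-309,-231,20,1.19],[87,-309,-231,20,1.19],[87,-309,-231,20,1.19],[87,-309,-231,20,1.19],[87,-309,-231,20,1.19],[87,-309,-231,20,1.19]]'; cat >> h.py <<'E'
def go(xyz,yaw):
    s=bot.read_state();R=np.array(s['tcp_rot']);p=np.array(s['position'])
    y0=np.degrees(np.arctan2(R[1,0],R[0,0]))
    print("t",s['time_s'],"p",p.round(4),"yaw",y0.round(1),"zaxis",R[:,2].round(3),"open",s['opening'],"F",np.round(s['force'],1))
    print("shift mm",((R.T@(np.array(xyz)-p))*1000).round(1),"roll",round(-np.radians((yaw-y0+180)%360-180),3))
E
python3 -c "
from h import *
go([.4425,-.097,.18],97)"
```

```text
time_s: 0.9
position: [0.4017, 0.2972, 0.2017]
tcp_rot: [[-0.11, 0.994, -0.001], [0.994, 0.11, -0.002], [-0.002, -0.001, -1.0]]
force: [1.1, -0.1, 0.6]
opening: 0.998
t 0.9 p [0.4017 0.2972 0.2017] yaw 96.3 zaxis [-0.001 -0.002 -1.   ] open 0.9975504493587422 F [ 1.1 -0.1  0.6]
shift mm [-396.2   -2.9   22.6] roll -0.012
```

```bash
python3 - <<'E'
from h import *
p,d=vision.capture("wrist"); m=vision.camera_model("wrist"); np.savez("w0.npz",p=p,d=d,K=m["intrinsics"],T=m["camera_from_world"]); cv2.imwrite("pics/w0.png",p[:,:,::-1])
E
python3 -m inch '[[87,-396,-3,23,-0.01],[87,-396,-3,23,-0.01],[87,-396,-3,23,-0.01],[87,-396,-3,23,-0.01],[87,-396,-3,23,-0.01],[87,-396,-3,23,-0.01],[87,-396,-3,23,-0.01],[87,-396,-3,23,-0.01]]'
python3 - <<'E'
from h import *
go([.4425,-.097,.18],97)
p,d=vision.capture("wrist"); m=vision.camera_model("wrist"); np.savez("w1.npz",p=p,d=d,K=m["intrinsics"],T=m["camera_from_world"]); cv2.imwrite("pics/w1.png",p[:,:,::-1])
a=cv2.imread("pics/w0.png");cv2.imwrite("pics/w01.png",cv2.resize(np.hstack([a,p[:,:,::-1]]),(800,300)))
E
```

```text
time_s: 1.75
position: [0.4429, -0.0993, 0.1805]
tcp_rot: [[-0.114, 0.993, 0.002], [0.993, 0.114, -0.005], [-0.005, 0.001, -1.0]]
force: [0.7, -0.3, 0.3]
opening: 1.0
t 1.75 p [ 0.4429 -0.0993  0.1805] yaw 96.6 zaxis [ 0.002 -0.005 -1.   ] open 0.9999288919242867 F [ 0.7 -0.3  0.3]
shift mm [ 2.4 -0.2  0.5] roll -0.008
```

View pics/w01.png

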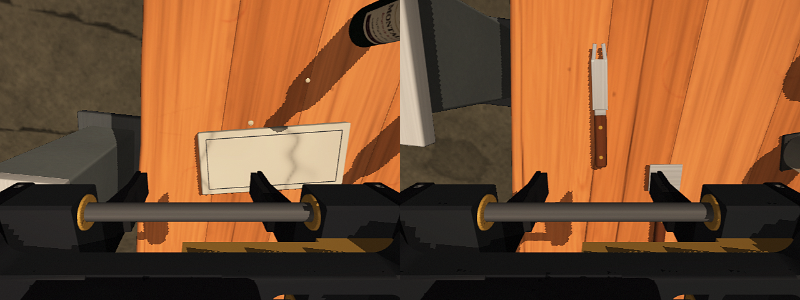

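The left half is the wrist view over the board: the board is fully visible apart from the bit behind a fingertip, with corners near (197,133), (350,123), (345,182) and (202,194). The right half shows the knife alone, prongs at (600,45) and handle end at (598,167), with the spade blade at (665,178).

```bash
python3 - <<'E'
from h import *
def rect(f,mask,box,z):
    a=np.load(f);m=dict(intrinsics=a['K'],camera_from_world=a['T']);p=a['p']
    hsv=cv2.cvtColor(p,cv2.COLOR_RGB2HSV);x0,y0,x1,y1=box
    q=np.zeros((480,640),np.uint8);q[y0:y1,x0:x1]=mask(hsv)[y0:y1,x0:x1]
    q=cv2.morphologyEx(q,cv2.MORPH_OPEN,np.ones((5,5)))
    c=max(cv2.findContours(q,0,2)[0],key=cv2.contourArea)[:,0]
    w=ray(m,c,z)[:,:2].astype(np.float32); r=cv2.minAreaRect(w*1000); 
    b=cv2.boxPoints(r); L=max([b[1]-b[0],b[2]-b[1]],key=np.linalg.norm)
    print(f,np.round(r[0],1),np.round(r[1],1),"yaw",np.degrees(np.arctan2(L[1],L[0])).round(1)%180)
steel=lambda h:((h[...,1]<100)&(h[...,2]>90)).astype(np.uint8)
hand=lambda h:((h[...,2]<150)&(h[...,1]>110)).astype(np.uint8)
rect("w0.npz",steel,(300,180,600,320),.014)
rect("w1.npz",steel,(290,55,350,195),.0105)
rect("w1.npz",hand,(296,175,350,280),.018)
E
```

```text
w0.npz [541.  257.2] [258.4 120.6] yaw 10.1
w1.npz [439.  -26.6] [ 23.3 101.8] yaw 97.0
w1.npz [ 447.9 -117.6] [25.3 99. ] yaw 97.0
```

The wrist and top views differ by about 8 mm along y, probably because the arm was still settling. I'll take one settled shot.

```bash
python3 -m inch '[[87,0,0,0,0],[87,0,0,0,0],[87,0,0,0,0]]'; python3 - <<'E'
from h import *
m=vision.camera_model("wrist");p,d=vision.capture("wrist")
print(m["camera_from_world"]-np.load("w1.npz")["T"])
hsv=cv2.cvtColor(p,cv2.COLOR_RGB2HSV)
for n,q,(x0,y0,x1,y1),z in(("bl",(hsv[...,1]<100)&(hsv[...,2]>90),(290,45,350,195),.0105),("ha",(hsv[...,2]<150)&(hsv[...,1]>110),(296,165,350,285),.018)):
    k=np.zeros((480,640),np.uint8);k[y0:y1,x0:x1]=q[y0:y1,x0:x1];k=cv2.morphologyEx(k,cv2.MORPH_OPEN,np.ones((5,5)))
    c=max(cv2.findContours(k,0,2)[0],key=cv2.contourArea)[:,0];r=cv2.minAreaRect(ray(m,c,z)[:,:2].astype(np.float32)*1000);print(n,r, c.min(0),c.max(0))
go([.4425,-.097,.18],97)
# depth cross-check at the handle
o=(hsv[...,2]<150)&(hsv[...,1]>110); v,u=np.nonzero(o[175:280,296:350]); print("handle top depth",np.median(d[175:280,296:350][v,u]), "px",np.median(u)+296,np.median(v)+175)
E
```

```text
time_s: 2.1
position: [0.4455, -0.1061, 0.1805]
tcp_rot: [[-0.112, 0.994, 0.005], [0.994, 0.112, -0.011], [-0.011, 0.004, -1.0]]
force: [-0.4, -0.1, -0.2]
opening: 0.996
[[-0.00016579  0.00152573 -0.00117024  0.00092231]
 [ 0.0018586  -0.00017839 -0.0011646   0.00099228]
 [-0.00075932  0.00109432 -0.0003862   0.0008529 ]
 [ 0.          0.          0.          0.        ]]
bl ((434.8726501464844, -16.79776382446289), (23.653100967407227, 101.28091430664062), 7.674801349639893) [303  60] [329 175]
ha ((443.9983825683594, -108.29774475097656), (25.47118377685547, 98.5160903930664), 6.952602386474609) [302 168] [328 264]
t 2.15 p [ 0.4455 -0.1058  0.1805] yaw 96.5 zaxis [ 0.005 -0.011 -1.   ] open 1.0008991962258111 F [ 0.1 -0.4  0.2]
shift mm [ 9.1 -2.   0.4] roll -0.01
handle top depth 0.34023586 px 315.0 218.0
```

Settled, the wrist agrees with the top view within about 2 mm, so the grip is at (0.4445, -0.097) with yaw 97°. Descending.

```bash
python3 -m inch '[[60,9,-1,35,-0.01],[60,9,-1,70,-0.01],[60,9,-1,100,-0.01],[60,9,-1,120,-0.01],[60,9,-1,130,-0.01],[60,9,-1,130,-0.01],[60,9,-1,130,-0.01],[60,9,-1,130,-0.01]]';python3 -c "
from h import *
go([.4445,-.0972,.005],97)"
```

```text
time_s: 2.95
position: [0.445, -0.0983, 0.0515]
tcp_rot: [[-0.123, 0.992, 0.007], [0.992, 0.123, -0.012], [-0.013, 0.006, -1.0]]
force: [-0.5, 0.0, 0.3]
opening: 0.69
t 2.95 p [ 0.445  -0.0983  0.0515] yaw 97.1 zaxis [ 0.007 -0.012 -1.   ] open 0.6901159279619283 F [-0.5  0.   0.3]
shift mm [ 1.8 -0.6 46.4] roll 0.001
```

```bash
python3 -m inch '[[60,1,-1,15,0],[60,1,-1,28,0],[60,1,-1,38,0],[60,1,-1,43,0],[60,1,-1,46,0],[60,1,-1,46,0],[60,1,-1,46,0],[60,1,-1,46,0]]' && python3 -c "
from h import *
go([.4445,-.0972,.005],97)"
```

```text
time_s: 3.75
position: [0.4444, -0.0981, 0.0058]
tcp_rot: [[-0.123, 0.992, 0.008], [0.992, 0.123, -0.012], [-0.013, 0.006, -1.0]]
force: [0.8, 0.1, 0.7]
opening: 0.689
t 3.75 p [ 0.4444 -0.0981  0.0058] yaw 97.1 zaxis [ 0.008 -0.012 -1.   ] open 0.6888713722005799 F [0.8 0.1 0.7]
shift mm [0.9 0.2 0.8] roll 0.001
```

```bash
python3 -m inch '[[60,1,0,2,0],[40,1,0,2,0],[0,1,0,2,0],[0,1,0,2,0],[0,1,0,2,0],[0,1,0,2,0],[0,1,0,2,0],[0,1,0,2,0]]' && python3 -m inch '[[0,0,0,0,0],[0,0,0,0,0]]'
```

```text
time_s: 4.55
position: [0.4445, -0.0972, 0.0038]
tcp_rot: [[-0.123, 0.992, 0.008], [0.992, 0.123, -0.012], [-0.013, 0.007, -1.0]]
force: [-0.2, -0.2, -0.8]
opening: 0.226
time_s: 4.75
position: [0.4445, -0.0972, 0.0038]
tcp_rot: [[-0.123, 0.992, 0.008], [0.992, 0.123, -0.012], [-0.013, 0.007, -1.0]]
force: [-0.3, 0.1, -0.3]
opening: 0.227
```

The opening of 19.7 mm matches the 20 mm handle. Lifting gently.

```bash
python3 -m inch '[[0,0,0,-8,0],[0,0,0,-20,0],[0,0,0,-38,0],[0,0,0,-60,0],[0,0,0,-82,0],[0,0,0,-100,0],[0,0,0,-110,0],[0,0,0,-110,0]]'; python3 -c "
from h import *
go([.571,.270,.114],191)"
```

```text
time_s: 5.55
position: [0.4443, -0.0962, 0.1155]
tcp_rot: [[-0.123, 0.992, 0.012], [0.992, 0.123, -0.014], [-0.015, 0.01, -1.0]]
force: [-1.4, -0.1, -1.3]
opening: 0.225
t 5.55 p [ 0.4443 -0.0962  0.1155] yaw 97.1 zaxis [ 0.012 -0.014 -1.   ] open 0.22495750396683462 F [-1.4 -0.1 -1.3]
shift mm [347.8 170.8  -2.2] roll -1.639
```

```bash
python3 -m inch '[[0,10,5,-1,-0.05],[0,30,14,-1,-0.15],[0,58,28,-1,-0.27],[0,88,43,-1,-0.4],[0,118,58,-1,-0.53],[0,148,73,-1,-0.66],[0,172,85,-1,-0.78],[0,180,90,-1,-0.82]]'; python3 -c "
from h import *
go([.571,.270,.114],191)"
```

```text
time_s: 6.35
position: [0.5112, 0.0965, 0.1135]
tcp_rot: [[-0.814, 0.581, 0.01], [0.581, 0.814, -0.013], [-0.016, -0.005, -1.0]]
force: [0.5, -0.4, -0.8]
opening: 0.228
t 6.35 p [0.5112 0.0965 0.1135] yaw 144.5 zaxis [ 0.01  -0.013 -1.   ] open 0.22758859252550387 F [ 0.5 -0.4 -0.8]
shift mm [ 52.2 175.9  -2.2] roll -0.812
```

```bash
python3 -m inch '[[0,6,20,-2,-0.1],[0,15,50,-2,-0.23],[0,24,80,-2,-0.37],[0,33,112,-2,-0.51],[0,42,142,-2,-0.65],[0,49,164,-2,-0.76],[0,52,176,-2,-0.81],[0,52,176,-2,-0.81]]'; python3 -m inch '[[0,0,0,0,0],[0,0,0,0,0],[0,0,0,0,0]]'; python3 - <<'E'
from h import *
go([.571,.270,.114],191)
m=vision.camera_model("wrist");p,d=vision.capture("wrist");np.savez("w2.npz",p=p,d=d,K=m["intrinsics"],T=m["camera_from_world"]); cv2.imwrite("pics/w2.png",p[:,:,::-1])
m=vision.camera_model("top");p,d=vision.capture("top");cv2.imwrite("pics/t2.png",np.vstack([cv2.resize(cv2.imread("pics/w2.png"),(400,300)),cv2.resize(p[150:330,100:340,::-1],(400,300))]))
E
```

```text
time_s: 7.15
position: [0.571, 0.2712, 0.1126]
tcp_rot: [[-0.982, -0.19, 0.009], [-0.191, 0.982, -0.013], [-0.006, -0.015, -1.0]]
force: [0.6, -0.7, -0.1]
opening: 0.223
time_s: 7.45
position: [0.5705, 0.2702, 0.1123]
tcp_rot: [[-0.982, -0.189, 0.008], [-0.189, 0.982, -0.014], [-0.005, -0.015, -1.0]]
force: [-0.7, 0.0, -2.2]
opening: 0.229
t 7.45 p [0.5705 0.2702 0.1123] yaw -169.1 zaxis [ 0.008 -0.014 -1.   ] open 0.22935477736363594 F [-0.7  0.  -2.2]
shift mm [-0.5 -0.3 -1.7] roll -0.002
```

View pics/t2.png

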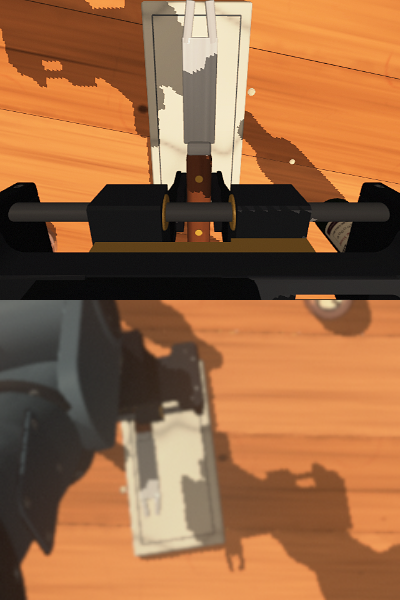

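The wrist view (upper) shows the knife held straight along the board and centred between its long edges: board edges at about x 146 and 245, knife at 199. The blade points toward the robot, and the top view (lower) agrees. Lowering.

```bash
python3 -m inch '[[0,0,0,10,0],[0,0,0,28,0],[0,0,0,48,0],[0,0,0,66,0],[0,0,0,78,0],[0,0,0,84,0],[0,0,0,86,0],[0,0,0,86,0]]'; python3 -m inch '[[0,0,0,1,0],[0,0,0,2,0],[0,0,0,4,0],[0,0,0,5,0],[0,0,0,6,0],[0,0,0,6,0]]'
```

```text
time_s: 8.35
position: [0.5718, 0.2693, 0.0268]
tcp_rot: [[-0.982, -0.189, 0.009], [-0.189, 0.982, -0.013], [-0.006, -0.015, -1.0]]
force: [-0.0, 0.1, -0.7]
opening: 0.227
time_s: 8.95
position: [0.5718, 0.2692, 0.0206]
tcp_rot: [[-0.982, -0.189, 0.009], [-0.189, 0.982, -0.014], [-0.006, -0.015, -1.0]]
force: [0.9, 0.4, -1.2]
opening: 0.225
```

```bash
python3 -m inch '[[0,0,0,1,0],[0,0,0,2,0],[0,0,0,2,0],[0,0,0,2,0]]'; python3 -m inch '[[0,0,0,1,0],[0,0,0,1,0],[0,0,0,1,0]]'
```

```text
time_s: 9.35
position: [0.5718, 0.2692, 0.0186]
tcp_rot: [[-0.982, -0.189, 0.009], [-0.189, 0.982, -0.014], [-0.006, -0.015, -1.0]]
force: [0.3, 0.6, -1.0]
opening: 0.227
time_s: 9.65
position: [0.5719, 0.2692, 0.018]
tcp_rot: [[-0.982, -0.189, 0.009], [-0.189, 0.982, -0.014], [-0.006, -0.015, -1.0]]
force: [-1.1, -0.6, 3.1]
opening: 0.226
```

Contact shows as +3 N at z = 0.018, as computed. I'll release slowly and then rise.

```bash
python3 -m inch '[[20,0,0,0,0],[22,0,0,0,0],[26,0,0,0,0],[34,0,0,0,0],[44,0,0,0,0],[50,0,0,0,0],[50,0,0,0,0]]'; python3 -m inch '[[50,0,0,-5,0],[50,0,0,-20,0],[50,0,0,-50,0],[50,0,0,-90,0],[50,0,0,-130,0],[50,0,0,-160,0],[50,0,0,-160,0],[50,0,0,-160,0]]'; python3 - <<'E'
from h import *
go([.40,.10,.19],191)
E
```

```text
time_s: 10.35
position: [0.5719, 0.2692, 0.0179]
tcp_rot: [[-0.982, -0.189, 0.009], [-0.189, 0.982, -0.013], [-0.006, -0.015, -1.0]]
force: [-0.3, -0.2, 0.3]
opening: 0.541
time_s: 11.15
position: [0.5707, 0.2715, 0.1797]
tcp_rot: [[-0.982, -0.189, 0.012], [-0.189, 0.982, -0.013], [-0.009, -0.015, -1.0]]
force: [-0.4, -0.6, -0.1]
opening: 0.572
t 11.15 p [0.5707 0.2715 0.1797] yaw -169.1 zaxis [ 0.012 -0.013 -1.   ] open 0.5716892565451168 F [-0.4 -0.6 -0.1]
shift mm [ 200.  -136.2  -10.1] roll -0.001
```

```bash
python3 -m inch '[[50,40,-40,-10,0],[50,80,-80,-10,0],[50,110,-120,-10,0],[50,130,-160,-10,0],[50,140,-200,-10,0],[50,140,-240,-10,0],[50,140,-240,-10,0],[50,140,-240,-10,0]]'; python3 -m inch '[[50,0,0,0,0],[50,0,0,0,0],[50,0,0,0,0]]'; python3 - <<'E'
from h import *
go([.40,.10,.19],191)
m=vision.camera_model("top");p,d=vision.capture("top")
cv2.imwrite("pics/t3.png",cv2.resize(p[170:320,150:480,::-1],None,fx=2.4,fy=2.4,interpolation=2))
T=np.array(m["camera_from_world"]);K=m["intrinsics"]
hsv=cv2.cvtColor(p,cv2.COLOR_RGB2HSV)
def rect(q,box,z):
    x0,y0,x1,y1=box;k=np.zeros((480,640),np.uint8);k[y0:y1,x0:x1]=q[y0:y1,x0:x1]
    c=max(cv2.findContours(k,0,2)[0],key=cv2.contourArea)[:,0];return cv2.minAreaRect(ray(m,c,z)[:,:2].astype(np.float32)*1000)
print("handle",rect((hsv[...,2]<135)&(hsv[...,1]>100),(175,195,230,290),.032))
print("board",rect((hsv[...,1]<110)&(hsv[...,2]>70),(150,170,250,320),.014))
print("spadeh",rect(hsv[...,2]<135,(405,220,470,248),.018))
E
```

```text
time_s: 11.95
position: [0.4776, 0.0089, 0.191]
tcp_rot: [[-0.982, -0.186, 0.009], [-0.187, 0.982, -0.012], [-0.006, -0.013, -1.0]]
force: [-0.8, 0.6, 0.2]
opening: 0.573
time_s: 12.25
position: [0.4772, 0.0102, 0.1907]
tcp_rot: [[-0.982, -0.189, 0.008], [-0.189, 0.982, -0.011], [-0.006, -0.013, -1.0]]
force: [-1.0, 0.4, -0.4]
opening: 0.573
t 12.25 p [0.4772 0.0102 0.1907] yaw -169.1 zaxis [ 0.008 -0.011 -1.   ] open 0.5733602866677383 F [-1.   0.4 -0.4]
shift mm [ 58.8 102.8  -1. ] roll -0.002
handle ((586.0707397460938, 264.2047119140625), (80.045654296875, 5.6567792892456055), 10.487100601196289)
board ((518.499267578125, 236.5059051513672), (311.4624328613281, 180.77635192871094), 5.148892879486084)
spadeh ((567.07470703125, -266.2347412109375), (11.177063941955566, 94.95706939697266), 7.960926055908203)
```

View pics/t3.png

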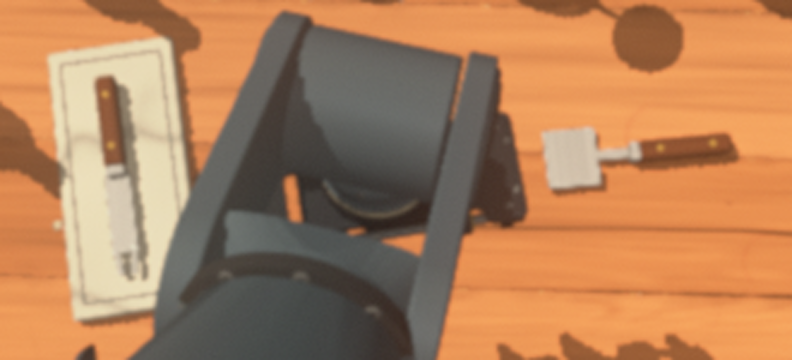

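The knife lies flat and lengthwise on the board, with the handle far end at (104,78) and prongs near (132,270). Its middle is near (118,172) and the board centre near (122,178), about 5 mm apart. The spade blade sits at full-image (389,236), the same place as before, and the arm is clear.

```bash
python3 -c "
from rig import bot
print(bot.hand_in())"
```

```text
the job is handed in; nothing more can be done
None
```

I picked up the forked cheese knife by its handle, turned it round and set it down on the marble board, with its handle toward the guest. The job was handed in at about 12.3 s of the 32 s allowed; no verdict was reported.

**Set-down:** I lowered it until the force reading showed about 3 N of contact, with the tool tip at z = 0.018 as computed, and only then opened the fingers.

**Last checks (top camera):**
- **Knife:** it lies wholly on the board and parallel to it (measured 10.5° against about 11° for the board). Its middle is roughly 5 mm from the board's centre.
- **Spade:** its blade is at the same pixel position as at the start, and the arm is clear of everything.

**Checks that failed or disagreed:**
- **Wrist pictures:** two taken while the arm was still moving were off by about 9 mm. A settled retake agreed with the top camera to about 2 mm for the knife.
- **Final board mask:** it was spoiled by the arm overlapping the board. I judged the centring from the picture and the earlier board measurement instead.
- **Final spade mask:** its handle centre read about 9 mm away from the first measurement. The outline came out smaller under the changed lighting, so I relied on the blade position.

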